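# Pulse the bead maker's mill

### The job

Give the shell chips in the small bench mill on the bead table a pulse run. First pull its mushroom stop knob straight up, all the way out, and leave it out; then set the lid into the mill's cup, turn it clockwise to the pulse mark (the long thick rib halfway between the two short ribs) and keep hold of it there against its spring, never turning it on over the lock click. Finish while still holding the lid at the pulse mark, and leave the jar, spool and scissors where they are.

Things in the scene. Friction and masses are not known exactly. Their poses are not given: they have to be found in the camera images.
- mill: Fixed bench mill: white housing 130 (x) by 270 (y) by 60 mm high; on it, at one end, an open steel cup 101 mm wide outside, at the other the stop knob (at y = -145 mm). Origin: on the table under the cup's axis; z up; x along the line of the two slots.
- mill_mouth (a point): Centre of the cup's mouth at rim height, 110 mm above the mill's origin; axes as the mill's. A black inward flange 6 mm thick leaves an 80 mm opening; two 13 mm wide slots cut it on the +x and -x sides. The lid's pins drop through them, then turn clockwise (seen from above) under the flange; stops bar the other way.
- pulse_mark (a point): Top of the pulse mark: long thick dark rib (6 mm wide, 34 mm tall) on the cup's outside, 0.61 rad clockwise of the slot on the mill's +x side, 52 mm from the axis. A short thin rib marks the slot (0) and another the locked place (1.22 rad). The same three ribs stand half way round the cup.
- switch_ring (a joint): Sprung ring in the cup, pushed round by the lid's pins: 0 at rest, grows clockwise to 1.2 rad. It reads the lid's turn from the slots less about 0.1 (play): about 0.51 at the pulse mark. Its spring resists with 0.08 N m at 0, 0.16 at pulse, and turns a lid that is let go back to the slots. The lock click resists from about 0.83 and is passed at about 1.0.
- stop_head (a point): Centre of the stop knob's mushroom head: black, 35 mm in diameter, 22 mm high (11 mm below to 11 mm above this point), on a 16 mm stem over a boss 42 mm wide and 6 mm high on the housing. Pushed in, the point is 24 mm above the housing's top, 84 mm above the table.
- stop (a joint): Travel of the stop knob, m: about 0 to 0.003 pushed in, 0.012 pulled straight up to its stop. Sprung inwards, it takes 6 to 10 N to draw and stays where it is left.
- lid: Loose grey lid, 86 mm high, about 140 g, standing on its skirt (76 mm wide, 20 mm high). Origin: centre of the skirt's underside, z up. The shoulder (94 mm wide, 20 mm above the origin) rests on the mill's rim when seated: origin then 90 mm above the mill's. Two 8 mm pins on the skirt along +x and -x reach 43.5 mm from the axis, 8.5 mm up. Fits either way round.
- lid_bar (a point): On the lid's axis, 81 mm above its origin, inside the grip bar on top: bar 66 mm long (x, in line with the pins), 16 mm thick (y), from 60 to 86 mm above the lid's origin. A good place for the TCP when gripping the bar; axes as the lid's.
- bead_jar: Bystander: glass jar with metal cap, 52 mm wide, 70 mm high; origin under its centre.
- spool: Bystander: thread spool 40 mm wide, 42 mm high, upright; origin under its centre.
- scissors: Bystander: small scissors about 155 mm long lying flat; origin on the table under the rivet, x towards the points.
Things that resemble listed ones, but are neither listed nor needed, are in the scene too. What is meant by the lid is not pink, and is the smaller of those in its own colour.

How it is judged:
By the outcome, as a careful person would: the job done as asked, in the order asked, and still so for the second after the job is handed in, while the arm keeps its last pose, push and grip.
It also fails if it takes over 51 s, if anything falls off the work surface, if the arm or the gripper's body presses on something with over 40 N, if the wrist force passes 120 N, or if a joint passes its speed limit or range.

### The arm

A 7-joint arm with a two-finger parallel gripper is mounted at the origin on the work surface. World frame = base frame: x ahead of the robot, y to its left, z up, the work surface at z = 0. Lengths are in m, angles in rad, forces in N, time in s.
With the tool pointing down it reaches from about 0.4 to 0.925 m from the base axis. Payload 5.6 kg.
Tool frame: the origin (TCP) lies between the finger pads, 19 mm behind the fingertips; this is the grasp point; z points along the fingers, y is the line along which they close (so a half turn about z gives the same grasp; the last joint's range is limited). The gripper opens to 85 mm and grips with 20 to 120 N. Pads are 22 mm wide; open, the fingers measure 114 mm over their backs; the gripper's body (76 mm by 85 mm) begins 54 mm behind the grasp point. The pads swing forward as they close: fully open they stand 13 mm farther back than shut.
Start: joints at [1.173, 0.468, -0.012, 1.603, 0.006, 1.071, -0.056], TCP at [0.226, -0.61, 0.25] pointing down, gripper open.
Joint ranges: [-2.53, 2.53], [-0.31, 2.02], [-1.57, 1.55], [0.28, 2.44], [-1.29, 4.43], [0.15, 1.84], [-2.92, 2.92]. Speed limits (rad/s): [2.57, 2.57, 3.14, 3.14, 3.14, 3.14, 3.14].

### API

Orientations are given as [roll, pitch, yaw] about the fixed x, y, z axes, in that order (R = Rz(yaw) Ry(pitch) Rx(roll)).
In Python, from cell import sense, capture, camera_params, hand_in gives the robot as it stands.
- The arm moves only by the tool move_arm, never from a script. Its argument "increments" is a list of rows, each an object of numbers: "gripper": the opening, from -1 (shut) to 1 (fully open), so that 0 is half open; "tx", "ty", "tz": the shift along the tool's x, y, z in cm; "twist": the turn about the tool's z in rad. A call has 1 to 12 rows; each row is the pose to reach, as a shift and turn from the pose commanded when the call began, along the tool's axes at that moment; what a row does not reach only later rows make up. A row lasts 1/8 s, in which the tool goes at most 62.5 mm and 10.7 degrees, less where a joint would pass 70% of its speed; a pose out of reach is approached as far as the arm can. A call with a gripper value outside its range is refused whole. The fingers move at their own pace and stop on an object; "squeeze" is the grip in N (left out, the last holds). Time passes only in rows, so rows that repeat a pose let the fingers close. It gives the time, the measured TCP pose, the force, the opening and the grip force at its end, in the units of the state.
- sense(): the state, without advancing time (a new reading comes with each control period).
- capture(name): name is "scene" or "top" or "wrist"; returns the picture (420x560x3 uint8, red, green, blue); there is no depth.
- camera_params(name): a dict with "K" (3x3 intrinsics, pixels), "R" (3x3) and "t" (3): a world point X has camera coordinates R X + t. Camera axes: x right, y down, z forward; pixel columns grow to the right and rows downward; lengths in m; the calibration is good to about 2 mm. A picture is of the moment at which its call begins: read the wrist's pose just before it. camera_params takes no time and is no camera call; for the wrist camera it gives the pose at the moment of the call.
- hand_in(): hands the job in; it is judged then, once.
The state is a dict: "time": time; "joint_positions": joint angles; "joint_vel": joint speeds; "joint_efforts": joint torques, N m; "tool_pos": TCP position; "orientation": TCP orientation; "contact_force": force on the tool from outside, world axes, zero at the start; "wrist_torque": the same for the moment, N m; "finger_gap": opening from 0.0 (shut) to 1.0 (fully open); "gripper_force": force on a finger pad.
Only numpy, scipy, OpenCV 4.12 (cv2) and the standard library are available. Lean on these libraries where they do the work, as an engineer would, in place of code of your own. Each camera call takes 0.05 s, during which the arm holds its last target. There are 200 camera calls.

## Working session

There is one attempt and no reset: what is moved stays moved. The work goes in short steps, Python scripts to look and compute and a tool call to move; the robot and the scene stay as the last step left them, time stands still between calls to the robot, and variables do not carry over. Pictures are saved under pics/ and viewed, at most 10 in all, crops included, and the job is handed in when it is done.

Besides the shell and the picture viewer there is one more tool, called after "Emit:" as name([rows], argument=value, ...), one row to a line, values as JSON. move_arm: Moves the arm, as the interface text tells. Its arguments: {"type":"object","properties":{"increments":{"type":"array","items":{"type":"object","properties":{"gripper":{"type":"number"},"tx":{"type":"number"},"ty":{"type":"number"},"tz":{"type":"number"},"twist":{"type":"number"}}}},"squeeze":{"type":"number"}},"required":["increments"]}

```bash
mkdir -p pics; ls; python3 - <<'E'
from cell import *
import cv2
s=sense();print(s)
for n in("scene","top"):
    cv2.imwrite(f"pics/{n}0.png",capture(n)[:,:,::-1]); p=camera_params(n); print(n,p)
E
```

```text
pics
{'time': 0.0, 'joint_positions': array([ 1.17304013,  0.46841495, -0.01159115,  1.60365235,  0.00601193,
        1.07139042, -0.05631063]), 'joint_vel': array([ 0.00010114,  0.00023548,  0.00061609,  0.00098718,  0.00157843,
       -0.00203394, -0.00039507]), 'joint_efforts': array([-4.32858124e-04, -5.32387519e+01,  2.15701311e-02, -2.51308662e+01,
        1.14702922e-02,  7.79316004e-03, -5.23316814e-06]), 'tool_pos': array([ 0.22552591, -0.60904733,  0.2490019 ]), 'orientation': array([-3.13976727e+00,  1.42358300e-04,  3.54677180e-01]), 'contact_force': array([-0.09841489,  0.07331974,  0.05618525]), 'wrist_torque': array([ 0.00211038, -0.04321026, -0.03487396]), 'gripper_force': 0.0, 'finger_gap': 1.0007808660340634}
scene {'K': array([[535.95793359,   0.        , 276.129096  ],
       [  0.        , 535.95793359, 207.5654794 ],
       [  0.        ,   0.        ,   1.        ]]), 'R': array([[ 0.06493414,  0.99788899,  0.00105493],
       [ 0.7727169 , -0.04961287, -0.63280894],
       [-0.63142074,  0.04190607, -0.77430726]]), 't': array([-0.12297435, -0.40302679,  1.43214419])}
top {'K': array([[435.68897668,   0.        , 279.45178483],
       [  0.        , 435.68897668, 215.59381349],
       [  0.        ,   0.        ,   1.        ]]), 'R': array([[-0.0195344 , -0.99970022,  0.01476056],
       [-0.98152445,  0.01636451, -0.19063567],
       [ 0.19033697, -0.0182118 , -0.98154988]]), 't': array([0.06555638, 0.59010119, 0.84580293])}
```

View pics/scene0.png

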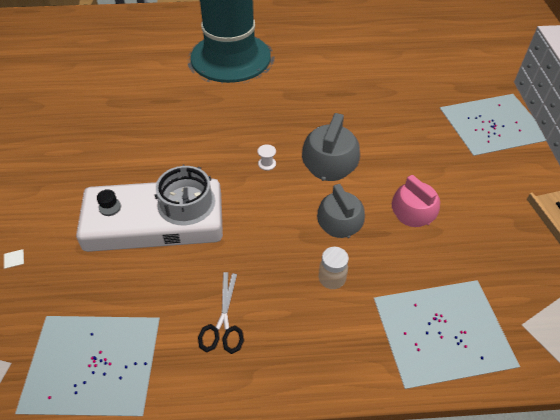

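View pics/top0.png

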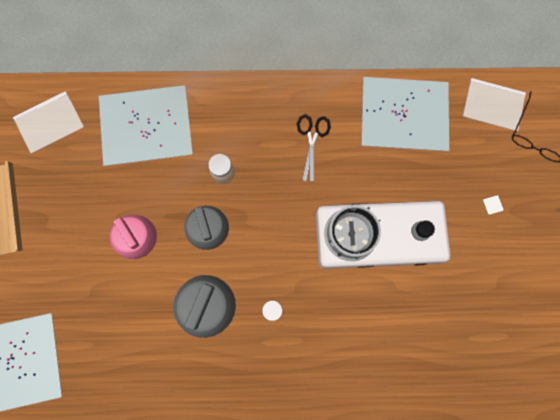

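The scene view shows the mill at left, with its knob at (107,200) and cup at (184,190). The small grey lid is at (341,212), with a larger grey decoy at (331,150) and a pink one. In the top view the knob is at (425,229), the cup at (352,231), the lid at (206,227), the jar at (220,165), the spool at (272,310) and the scissors at (310,150).

```bash
cat > h.py <<'E'
import numpy as np, cv2
from cell import *
def ray(p,uv,z):
    c=-p["R"].T@p["t"]; d=p["R"].T@np.linalg.inv(p["K"])@[uv[0],uv[1],1]
    return c+d*(z-c[2])/d[2]
def proj(p,X):
    q=p["K"]@(p["R"]@np.asarray(X,float)+p["t"]); return q[:2]/q[2]
def plane_circle(p,pts,z):
    "fit circle to pixel points cast on plane z"
    P=np.array([ray(p,u,z)[:2] for u in pts]); 
    A=np.c_[2*P,np.ones(len(P))]; s=np.linalg.lstsq(A,(P**2).sum(1),rcond=None)[0]
    return s[:2],np.sqrt(s[2]+s[:2]@s[:2])
def blobs(mask,amin=30):
    c,_=cv2.findContours(mask.astype(np.uint8),cv2.RETR_EXTERNAL,cv2.CHAIN_APPROX_NONE)
    return [k for k in c if cv2.contourArea(k)>amin]
def tool(dx,s=None):
    "world shift -> tool axes cm"
    s=s or sense(); from scipy.spatial.transform import Rotation as Ro
    return Ro.from_euler("xyz",s["orientation"]).as_matrix().T@np.asarray(dx)*100
E
python3 - <<'E'
from h import *
im=cv2.imread("pics/top0.png"); p=camera_params("top")
g=im.astype(int); mx=g.max(2); mn=g.min(2)
def roi(m,x0,y0,x1,y1):
    o=np.zeros_like(m);o[y0:y1,x0:x1]=m[y0:y1,x0:x1];return o
for c in blobs(roi(mx<50,405,210,445,250)):
    (u,v),r=cv2.minEnclosingCircle(c);print("knob",u,v,r,ray(p,(u,v),.09), cv2.boundingRect(c))
for c in blobs(roi((mn>170),300,190,460,275),500):
    b=cv2.minAreaRect(c);print("housing",b,ray(p,b[0],.06)); print([ray(p,q,.06)[:2].round(3) for q in cv2.boxPoints(b)])
for c in blobs(roi((mx-mn<30)&(mx<110),175,195,240,260),200):
    (u,v),r=cv2.minEnclosingCircle(c);print("lid",u,v,r,ray(p,(u,v),.03)); 
for z,uv in((.11,(353,231)),(.086,(198,210)),(.086,(207,236))):print(ray(p,uv,z))
a=cv2.resize(im[195:260,170:245],None,fx=5,fy=5,interpolation=2);b=cv2.resize(im[195:275,310:455],None,fx=5,fy=5,interpolation=2)
o=np.zeros((600,730,3),np.uint8);
b=b[:, :725];o[:400,:725]=b;cv2.imwrite("pics/mill.png",b);cv2.imwrite("pics/lid.png",a)
E
```

```text
knob 424.5 229.0 8.732224464416504 [ 0.55267442 -0.23258457  0.09      ] (416, 221, 18, 16)
housing ((383.2179260253906, 233.3899383544922), (60.33577346801758, 129.61587524414062), 87.35746002197266) [ 0.54971128 -0.15736024  0.06      ]
[array([ 0.609, -0.023]), array([ 0.617, -0.295]), array([ 0.492, -0.289]), array([ 0.484, -0.025])]
lid 206.07635498046875 227.16502380371094 21.813087463378906 [0.5739432  0.21008855 0.03      ]
[ 0.54801532 -0.085976    0.11      ]
[0.5995423  0.21811194 0.086     ]
[0.54670782 0.19951927 0.086     ]
```

```bash
python3 - <<'E'
from h import *
s=sense(); print(tool(np.array([.5527,-.2326,.19])-s["tool_pos"]))
p=camera_params("wrist"); c=-p["R"].T@p["t"]; print("cam rel tcp (tool cm)",tool(c-s["tool_pos"]), "axis",tool(p["R"][2])/100,p["K"][0])
E
```

```text
[ 43.7500552  -23.93372272   5.94555914]
cam rel tcp (tool cm) [  7.6909459    0.08228975 -12.35430723] axis [-3.01032781e-01  1.86742136e-04  9.53613774e-01] [291.74678922   0.         278.13973527]
```

Emit:
move_arm([
  {"tx": 5.4, "ty": -3, "tz": 0.7},
  {"tx": 10.8, "ty": -6, "tz": 1.5},
  {"tx": 16.2, "ty": -9, "tz": 2.2},
  {"tx": 21.6, "ty": -12, "tz": 3},
  {"tx": 27, "ty": -15, "tz": 3.7},
  {"tx": 32.4, "ty": -18, "tz": 4.4},
  {"tx": 37.8, "ty": -21, "tz": 5.2},
  {"tx": 43.7, "ty": -23.9, "tz": 5.9, "gripper": 1},
  {"tx": 43.7, "ty": -23.9, "tz": 5.9},
  {"tx": 43.7, "ty": -23.9, "tz": 5.9},
], squeeze=60)

```text
schema error: expected keys gripper, tx, ty, tz, twist
```

```bash
python3 - <<'E'
from h import *
s=sense(); p=camera_params("wrist"); im=capture("wrist")[:,:,::-1]; cv2.imwrite("pics/w1.png",im)
print(s["time"],s["tool_pos"],s["orientation"],s["joint_positions"]); np.savez("w1.npz",**p)
g=im.astype(int)
e=proj(p,[.5527,-.2326,.095]);print("expected",e, "cup",proj(p,[.548,-.086,.11]))
for c in blobs(g.max(2)<60,300):
    (u,v),r=cv2.minEnclosingCircle(c);print(u,v,r,plane_circle(p,cv2.convexHull(c)[:,0],.095))
E
```

```text
0.1 [ 0.22559835 -0.60907853  0.24909682] [-3.13994154e+00  8.33801718e-05  3.54705892e-01] [ 1.17297578  0.46833227 -0.0115864   1.60355258  0.00595195  1.07139552
 -0.05631268]
expected [-169.11187458 -591.1486006 ] cup [-583.16795767 -856.45621759]
279.5 297.0 304.966064453125 (array([-0.06311185, -0.75578659]), np.float64(0.354839767459418))
```

View pics/w1.png

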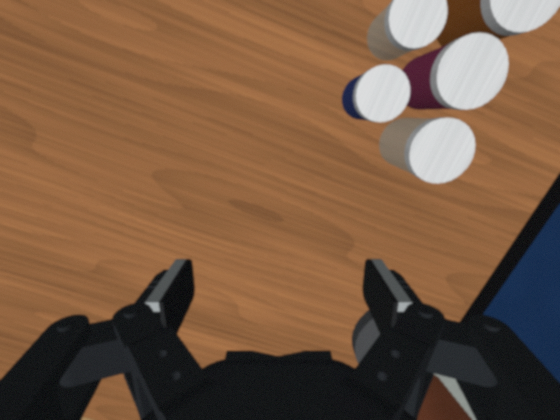

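The wrist view is from the start pose, because the move was refused for missing keys. It shows only other jars, at (430,90). I'll fly level first and repeat the move with all keys.

Emit:
move_arm([
  {"tx": 5.4, "ty": -3, "tz": 0, "twist": 0, "gripper": 1},
  {"tx": 10.8, "ty": -6, "tz": 0, "twist": 0, "gripper": 1},
  {"tx": 16.2, "ty": -9, "tz": 0, "twist": 0, "gripper": 1},
  {"tx": 21.6, "ty": -12, "tz": 0, "twist": 0, "gripper": 1},
  {"tx": 27, "ty": -15, "tz": 1, "twist": 0, "gripper": 1},
  {"tx": 32.4, "ty": -18, "tz": 2.5, "twist": 0, "gripper": 1},
  {"tx": 37.8, "ty": -21, "tz": 4.5, "twist": 0, "gripper": 1},
  {"tx": 43.7, "ty": -23.9, "tz": 5.9, "twist": 0, "gripper": 1},
  {"tx": 43.7, "ty": -23.9, "tz": 5.9, "twist": 0, "gripper": 1},
  {"tx": 43.7, "ty": -23.9, "tz": 5.9, "twist": 0, "gripper": 1},
], squeeze=60)

```text
time: 1.4
tool_pos: [0.5524, -0.2333, 0.1905]
orientation: [-3.141, 0.001, 0.356]
contact_force: [0.4, -0.8, -0.3]
finger_gap: 1.001
gripper_force: 0.0
```

```bash
python3 - <<'E'
from h import *
s=sense(); p=camera_params("wrist"); im=capture("wrist")[:,:,::-1]; cv2.imwrite("pics/w2.png",im)
print(s["time"],s["tool_pos"],s["orientation"],s["joint_positions"]); np.savez("w2.npz",**p)
g=im.astype(int)
e=proj(p,[.5527,-.2326,.095]);print("expected",e, "cup",proj(p,[.548,-.086,.11]))
for c in blobs(g.max(2)<60,300):
    (u,v),r=cv2.minEnclosingCircle(c);print(u,v,r,plane_circle(p,cv2.convexHull(c)[:,0],.095))
E
```

```text
1.4 [ 0.55244464 -0.23328494  0.19045489] [-3.14111633e+00  1.04416825e-03  3.55988855e-01] [ 0.47944633  0.46002804 -0.17670517  1.77276448  0.09872335  0.91848573
 -0.95415818]
expected [276.44936341 214.68286351] cup [ 76.82555659 158.47358998]
279.5 399.5 280.17950439453125 (array([ 0.22766381, -0.35601379]), np.float64(0.31751573432500324))
279.1494445800781 209.34510803222656 21.467599868774414 (array([ 0.55724269, -0.23294243]), np.float64(0.0170468011272592))
82.14398193359375 151.37957763671875 71.14405822753906 (array([ 0.54530989, -0.08059775]), np.float64(0.04769493912055675))
```

View pics/w2.png

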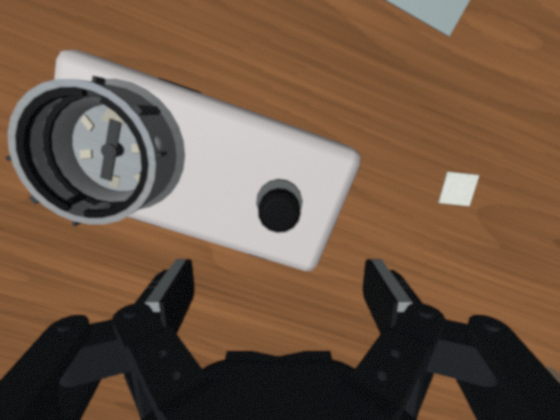

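The wrist view shows the knob at (279,209) and the cup at (82,151). The fitted knob radius is 17 mm, as expected, so I'll descend and grip it.

Emit:
move_arm([
  {"tx": 0.4, "ty": 0.1, "tz": 5, "twist": 0, "gripper": 0.6},
  {"tx": 0.4, "ty": 0.1, "tz": 9, "twist": 0, "gripper": 0.5},
  {"tx": 0.4, "ty": 0.1, "tz": 10.3, "twist": 0, "gripper": 0.5},
  {"tx": 0.4, "ty": 0.1, "tz": 10.3, "twist": 0, "gripper": 0.4},
  {"tx": 0.4, "ty": 0.1, "tz": 10.3, "twist": 0, "gripper": -1},
  {"tx": 0.4, "ty": 0.1, "tz": 10.3, "twist": 0, "gripper": -1},
  {"tx": 0.4, "ty": 0.1, "tz": 10.3, "twist": 0, "gripper": -1},
  {"tx": 0.4, "ty": 0.1, "tz": 10.3, "twist": 0, "gripper": -1},
  {"tx": 0.4, "ty": 0.1, "tz": 10.3, "twist": 0, "gripper": -1},
], squeeze=60)

```text
time: 2.58
tool_pos: [0.5569, -0.2322, 0.0887]
orientation: [-3.141, -0.001, 0.355]
contact_force: [-2.3, 5.5, 3.0]
finger_gap: 0.381
gripper_force: 59.2
```

Emit:
move_arm([
  {"tx": 0, "ty": 0, "tz": -0.3, "twist": 0, "gripper": -1},
  {"tx": 0, "ty": 0, "tz": -0.6, "twist": 0, "gripper": -1},
  {"tx": 0, "ty": 0, "tz": -0.9, "twist": 0, "gripper": -1},
  {"tx": 0, "ty": 0, "tz": -1.1, "twist": 0, "gripper": -1},
  {"tx": 0, "ty": 0, "tz": -1.2, "twist": 0, "gripper": -1},
  {"tx": 0, "ty": 0, "tz": -1.2, "twist": 0, "gripper": -1},
], squeeze=60)

```text
time: 3.32
tool_pos: [0.5569, -0.2322, 0.0994]
orientation: [-3.141, -0.001, 0.355]
contact_force: [2.4, 4.4, -7.8]
finger_gap: 0.381
gripper_force: 60.3
```

Emit:
move_arm([
  {"tx": 0, "ty": 0, "tz": -0.2, "twist": 0, "gripper": -1},
  {"tx": 0, "ty": 0, "tz": -0.4, "twist": 0, "gripper": -1},
  {"tx": 0, "ty": 0, "tz": -0.4, "twist": 0, "gripper": -1},
], squeeze=60)

```text
time: 3.7
tool_pos: [0.5568, -0.2322, 0.1007]
orientation: [-3.14, -0.001, 0.355]
contact_force: [9.3, 2.9, -26.5]
finger_gap: 0.381
gripper_force: 63.4
```

The force jumped to 26 N at 12 mm of travel, so the knob is at its stop. Next I'll release it, rise and go over to the lid.

Emit:
move_arm([
  {"tx": 0, "ty": 0, "tz": 0, "twist": 0, "gripper": 0.4},
  {"tx": 0, "ty": 0, "tz": 0, "twist": 0, "gripper": 0.4},
  {"tx": 0, "ty": 0, "tz": 0, "twist": 0, "gripper": 0.4},
  {"tx": 0, "ty": 0, "tz": -5, "twist": 0, "gripper": 0.8},
  {"tx": 0, "ty": 0, "tz": -11, "twist": 0, "gripper": 1},
  {"tx": 2.4, "ty": -5.7, "tz": -12, "twist": 0, "gripper": 1},
  {"tx": 4.8, "ty": -11.5, "tz": -12, "twist": 0, "gripper": 1},
  {"tx": 7.2, "ty": -17.3, "tz": -12, "twist": 0, "gripper": 1},
  {"tx": 9.6, "ty": -23.1, "tz": -12, "twist": 0, "gripper": 1},
  {"tx": 12, "ty": -28.9, "tz": -12, "twist": 0, "gripper": 1},
  {"tx": 14.4, "ty": -34.7, "tz": -12, "twist": 0, "gripper": 1},
  {"tx": 16.8, "ty": -40.8, "tz": -12, "twist": 0, "gripper": 1},
], squeeze=60)

```text
time: 5.2
tool_pos: [0.5728, 0.2047, 0.2251]
orientation: [3.141, -0.002, 0.354]
contact_force: [0.4, 0.5, 1.0]
finger_gap: 1.001
gripper_force: 0.0
```

Emit:
move_arm([
  {"tx": 0, "ty": 0, "tz": 0, "twist": 0, "gripper": 1},
  {"tx": 0, "ty": 0, "tz": 0, "twist": 0, "gripper": 1},
])

```text
time: 5.45
tool_pos: [0.5726, 0.2026, 0.2243]
orientation: [3.14, -0.0, 0.355]
contact_force: [0.8, -1.0, -0.6]
finger_gap: 1.002
gripper_force: 0.0
```

```bash
python3 - <<'E'
from h import *
s=sense(); p=camera_params("wrist"); im=capture("wrist")[:,:,::-1]; cv2.imwrite("pics/w3.png",im)
print(s["time"],s["tool_pos"],s["orientation"],s["joint_positions"]); np.savez("w3.npz",**p)
t=capture("top")[:,:,::-1];cv2.imwrite("pics/top1.png",t); sc=capture("scene")[:,:,::-1];cv2.imwrite("pics/sc1.png",sc)
o=np.full((420,760,3),0,np.uint8); o[:,:560]=im; o[:100,560:760]=cv2.resize(sc[170:220,80:180],(200,100))
o[110:220,560:760]=cv2.resize(cv2.imread("pics/scene0.png")[170:225,80:180],(200,110)); cv2.imwrite("pics/v3.png",o)
E
```

```text
5.45 [0.57259713 0.20262256 0.22433171] [ 3.14046126e+00 -3.75332932e-04  3.54816613e-01] [-0.15562383  0.44847862 -0.31542755  1.7196697   0.16206738  0.99864126
 -1.74585376]
```

View pics/v3.png

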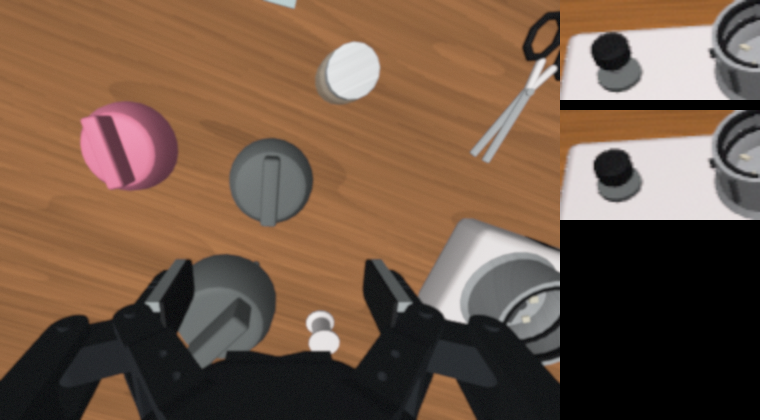

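The knob now stands visibly higher with its neck showing (inset top right, compared with before below it). The lid is at (271,182) in the wrist view, with its bar running from about (271,156) to (270,226).

```bash
python3 - <<'E'
from h import *
im=cv2.imread("pics/w3.png"); p=dict(np.load("w3.npz")); g=cv2.cvtColor(im,6)
for r in (165,180,195,210):print(r,g[r,255:290:1].tolist())
print(g[148:236,268].tolist())
a=im.astype(int);m=((a.max(2)-a.min(2)<25)&(a.max(2)<140)).astype(np.uint8);m[:,:225]=0;m[:,320:]=0;m[:130]=0;m[232:]=0
m=cv2.morphologyEx(m,cv2.MORPH_OPEN,np.ones((3,3)))
c=max(blobs(m),key=cv2.contourArea);h=cv2.convexHull(c)[:,0];print(plane_circle(p,h,.022),cv2.boundingRect(c))
for z in(.086,):
  for uv in((271,157),(270,226)):print(ray(p,uv,z))
E
```

```text
165 [119, 122, 120, 119, 120, 118, 117, 110, 108, 111, 115, 119, 119, 119, 119, 116, 116, 115, 114, 114, 112, 110, 104, 92, 88, 97, 108, 115, 116, 115, 116, 114, 114, 113, 115]
180 [119, 117, 118, 118, 117, 115, 110, 107, 110, 116, 117, 120, 117, 117, 116, 116, 116, 114, 113, 115, 112, 105, 94, 90, 94, 106, 113, 114, 115, 115, 115, 113, 113, 115, 113]
195 [114, 115, 115, 115, 113, 111, 108, 108, 112, 117, 117, 117, 117, 116, 115, 116, 115, 113, 113, 111, 105, 94, 88, 93, 105, 110, 113, 113, 111, 113, 114, 112, 113, 112, 112]
210 [115, 115, 113, 115, 111, 108, 107, 111, 115, 117, 116, 113, 115, 116, 115, 115, 113, 112, 112, 105, 96, 89, 93, 105, 113, 112, 113, 112, 111, 112, 112, 111, 111, 109, 110]
[87, 88, 95, 99, 106, 111, 105, 88, 68, 61, 70, 87, 104, 111, 115, 118, 118, 119, 118, 119, 119, 119, 119, 118, 117, 119, 117, 118, 118, 118, 118, 115, 117, 117, 117, 118, 117, 118, 117, 117, 115, 117, 116, 118, 118, 117, 116, 116, 117, 116, 114, 116, 116, 118, 114, 114, 115, 115, 114, 116, 116, 116, 116, 114, 115, 116, 114, 112, 114, 114, 115, 114, 115, 115, 114, 114, 112, 106, 109, 111, 113, 114, 116, 117, 118, 120, 122, 125]
(array([0.57199483, 0.21058534]), np.float64(0.04831019877237911)) (230, 139, 82, 87)
[0.60846631 0.22166106 0.086     ]
[0.54598983 0.20003976 0.086     ]
```

```bash
python3 - <<'E'
from h import *
p=dict(np.load("w3.npz")); a=ray(p,(270.4,159.5),.086);b=ray(p,(267,225),.086)
m=(a+b)/2;print(a,b,np.linalg.norm(a-b),m,np.arctan2(*(a-b)[1::-1]))
print([np.linalg.norm(ray(p,(l,v),.086)-ray(p,(r,v),.086)) for l,r,v in((262.5,277,165),(260.5,275,210))])
s=sense();print(s["tool_pos"],tool([*m[:2],.081]-s["tool_pos"]))
E
```

```text
[0.60618195 0.22140499 0.086     ] [0.54595745 0.20309288 0.086     ] 0.06294698793978491 [0.5760697  0.21224893 0.086     ] 0.2951811695722389
[np.float64(0.013067753685412372), np.float64(0.013705538581609212)]
[0.57295097 0.20111466 0.22420443] [ 0.67354712 -0.95311029 14.31956615]
```

Emit:
move_arm([
  {"tx": 0.6, "ty": -1.0, "tz": 5, "twist": 0.055, "gripper": 0.4},
  {"tx": 0.6, "ty": -1.0, "tz": 10, "twist": 0.055, "gripper": 0.2},
  {"tx": 0.6, "ty": -1.0, "tz": 13, "twist": 0.055, "gripper": 0.0},
  {"tx": 0.6, "ty": -1.0, "tz": 14.2, "twist": 0.055, "gripper": 0.0},
  {"tx": 0.6, "ty": -1.0, "tz": 14.2, "twist": 0.055, "gripper": -0.3},
  {"tx": 0.6, "ty": -1.0, "tz": 14.2, "twist": 0.055, "gripper": -1},
  {"tx": 0.6, "ty": -1.0, "tz": 14.2, "twist": 0.055, "gripper": -1},
  {"tx": 0.6, "ty": -1.0, "tz": 14.2, "twist": 0.055, "gripper": -1},
  {"tx": 0.6, "ty": -1.0, "tz": 14.2, "twist": 0.055, "gripper": -1},
], squeeze=60)

```text
time: 6.72
tool_pos: [0.5753, 0.2147, 0.0831]
orientation: [3.141, -0.002, 0.3]
contact_force: [-1.3, -1.2, 4.8]
finger_gap: 0.167
gripper_force: 62.3
```

Emit:
move_arm([
  {"tx": 0, "ty": 0, "tz": -3, "twist": 0, "gripper": -1},
  {"tx": 0, "ty": 0, "tz": -8, "twist": 0, "gripper": -1},
  {"tx": 0, "ty": 0, "tz": -13, "twist": 0, "gripper": -1},
  {"tx": -2.4, "ty": 5, "tz": -16.7, "twist": 0.09, "gripper": -1},
  {"tx": -4.8, "ty": 10, "tz": -16.7, "twist": 0.18, "gripper": -1},
  {"tx": -7.4, "ty": 15.5, "tz": -16.7, "twist": 0.27, "gripper": -1},
  {"tx": -7.4, "ty": 15.5, "tz": -16.7, "twist": 0.27, "gripper": -1},
  {"tx": -7.4, "ty": 15.5, "tz": -16.7, "twist": 0.27, "gripper": -1},
  {"tx": -7.4, "ty": 15.5, "tz": -16.7, "twist": 0.27, "gripper": -1},
  {"tx": -7.4, "ty": 15.5, "tz": -16.7, "twist": 0.27, "gripper": -1},
], squeeze=60)

```text
time: 7.98
tool_pos: [0.5496, 0.0462, 0.2488]
orientation: [-3.141, 0.0, 0.032]
contact_force: [0.4, 1.1, -1.3]
finger_gap: 0.172
gripper_force: 61.3
```

```bash
python3 - <<'E'
from h import *
s=sense(); p=camera_params("wrist"); im=capture("wrist")[:,:,::-1]; cv2.imwrite("pics/w4.png",im)
print(s["time"],s["tool_pos"],s["orientation"],s["joint_positions"]); np.savez("w4.npz",**p)
print(proj(p,[.548,-.084,.11]))
u,v=map(int,proj(p,[.548,-.084,.11]))
c=im[max(0,v-90):v+90,max(0,u-90):u+90]; z=cv2.resize(c,None,fx=2.2,fy=2.2,interpolation=2); print(max(0,v-90),max(0,u-90),c.shape)
o=np.zeros((420,800,3),np.uint8);o[:,:400]=im[:,80:480];o[:z.shape[0],400:400+z.shape[1]]=z[:420,:400];cv2.imwrite("pics/v4.png",o)
E
```

```text
7.975 [0.5495978  0.04616953 0.24875177] [-3.14120760e+00  3.41091893e-04  3.21284651e-02] [ 0.04049736  0.31867781 -0.22474496  1.83601652  0.08276361  0.99624897
 -1.75702051]
[415.27919723 206.1683507 ]
116 325 (180, 180, 3)
```

View pics/v4.png

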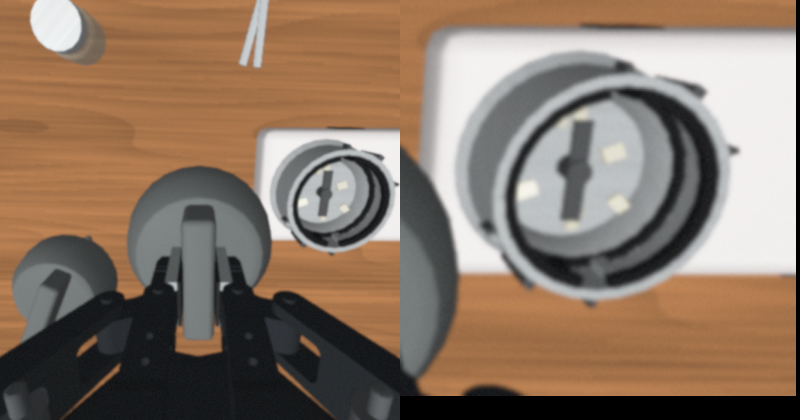

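```bash
python3 - <<'E'
from h import *
im=cv2.imread("pics/w4.png"); p=dict(np.load("w4.npz")); g=cv2.GaussianBlur(cv2.cvtColor(im,6),(0,0),.7).astype(float)
C=np.array([.548,-.084])
from scipy.ndimage import map_coordinates as mc
R=np.arange(.036,.058,.0005)
for it in range(3):
  res={}
  for name,sg in(("inner",1),("outer",-1)):
    P=[]
    for th in np.arange(0,2*np.pi,.05):
      X=[[*(C+r*np.array([np.cos(th),np.sin(th)])),.11] for r in R]; uv=np.array([proj(p,x) for x in X])
      d=np.gradient(mc(g,[uv[:,1],uv[:,0]],order=1))*sg
      i=d.argmax(); 
      if d[i]>5:P.append(X[i][:2])
    P=np.array(P);k=np.ones(len(P),bool)
    for _ in range(8):
      A=np.c_[2*P[k],np.ones(k.sum())];s=np.linalg.lstsq(A,(P[k]**2).sum(1),rcond=None)[0];r=np.sqrt(s[2]+s[:2]@s[:2])
      e=abs(np.hypot(*(P-s[:2]).T)-r);k=e<max(.0015,0.8*np.median(e)*2)
    print(it,name,s[:2].round(4),r.round(4),k.sum(),len(P)); res[name]=s[:2]
  C=res["inner"]
q=ray(p,(413.6,237.8),.107)[:2]; print("slot -x",q,np.hypot(*(q-C)),np.arctan2(*(C-q)[::-1]))
for K in((.5565,-.2325),):print("yaw from knob",np.arctan2(K[0]-C[0],C[1]-K[1]),np.hypot(*(C-K)))
gi=im[150:250,370:470];
E
```

```text
0 inner [ 0.5509 -0.0884] 0.0449 121 126
0 outer [ 0.5454 -0.0836] 0.0433 77 126
1 inner [ 0.551  -0.0884] 0.0449 120 126
1 outer [ 0.5522 -0.0865] 0.0387 95 126
2 inner [ 0.551  -0.0884] 0.0449 120 126
2 outer [ 0.5522 -0.0865] 0.0386 95 126
slot -x [ 0.51445733 -0.0895495 ] 0.036573387311076795 0.031350026731248246
yaw from knob 0.03806189404768565 0.14420132486129736
```

```bash
python3 - <<'E'
from h import *
im=cv2.imread("pics/w4.png"); p=dict(np.load("w4.npz")); g=cv2.cvtColor(im,6)
print(g[195:232,280].tolist())
T=np.array([.5496,.0462,.2488]); zo=T[2]-.081
a=im.astype(int);m=((a.max(2)-a.min(2)<25)&(a.max(2)<150)).astype(np.uint8);m[:,:204]=0;m[:,352:]=0;m[:150]=0;m[240:]=0
m=cv2.morphologyEx(m,cv2.MORPH_OPEN,np.ones((3,3)));c=max(blobs(m),key=cv2.contourArea)
h=cv2.convexHull(c)[:,0];h=h[h[:,1]<230];print(cv2.boundingRect(c))
for dz in(.02,.024,.03):
  s,r=plane_circle(p,h,zo+dz);print(dz,s-T[:2],r)
for r in(217,220,223):print(r,ray(p,(280,r),zo+.086)[:2]-T[:2])
for r in(204,207):print(r,ray(p,(280,r),zo+.060)[:2]-T[:2])
s=sense();print(tool([.551,-.0884,.2488]-s["tool_pos"],s))
E
```

```text
[93, 99, 106, 115, 123, 127, 129, 127, 121, 103, 79, 61, 58, 57, 56, 57, 56, 57, 58, 59, 56, 59, 59, 61, 69, 77, 90, 101, 108, 113, 119, 120, 123, 126, 127, 126, 124]
(208, 167, 143, 73)
0.02 [-0.00254376 -0.00176587] 0.047717186838590456
0.024 [-0.00081394 -0.00169456] 0.04668229436770754
0.03 [ 0.00178079 -0.00158759] 0.04512995566137868
217 [ 0.03484785 -0.00057942]
220 [ 0.03347207 -0.0006267 ]
223 [ 0.03208717 -0.0006743 ]
204 [ 0.03269155 -0.00079522]
207 [ 0.03106065 -0.00085127]
[-2.87222877e-01  1.34329622e+01 -7.86352891e-03]
```

Emit:
move_arm([
  {"tx": -0.1, "ty": 5, "tz": 0, "twist": 0, "gripper": -1},
  {"tx": -0.2, "ty": 10, "tz": 0, "twist": 0, "gripper": -1},
  {"tx": -0.2, "ty": 13.35, "tz": 2, "twist": 0, "gripper": -1},
  {"tx": -0.2, "ty": 13.35, "tz": 5, "twist": 0, "gripper": -1},
  {"tx": -0.2, "ty": 13.35, "tz": 5, "twist": 0, "gripper": -1},
  {"tx": -0.2, "ty": 13.35, "tz": 5, "twist": 0, "gripper": -1},
  {"tx": -0.2, "ty": 13.35, "tz": 5, "twist": 0, "gripper": -1},
  {"tx": -0.2, "ty": 13.35, "tz": 5, "twist": 0, "gripper": -1},
], squeeze=60)

```text
time: 9.02
tool_pos: [0.5521, -0.0884, 0.1999]
orientation: [3.141, -0.002, 0.03]
contact_force: [-0.8, 0.1, -1.1]
finger_gap: 0.169
gripper_force: 61.3
```

Emit:
move_arm([
  {"tx": 0, "ty": 0, "tz": 0.4, "twist": 0, "gripper": -1},
  {"tx": 0, "ty": 0, "tz": 0.7, "twist": 0, "gripper": -1},
  {"tx": 0, "ty": 0, "tz": 1.0, "twist": 0, "gripper": -1},
  {"tx": 0, "ty": 0, "tz": 1.0, "twist": 0, "gripper": -1},
])

```text
time: 9.52
tool_pos: [0.5513, -0.0887, 0.1885]
orientation: [-3.141, 0.001, 0.03]
contact_force: [-0.2, 0.6, -1.0]
finger_gap: 0.173
gripper_force: 61.3
```

Emit:
move_arm([
  {"tx": 0, "ty": 0, "tz": 0.3, "twist": 0, "gripper": -1},
  {"tx": 0, "ty": 0, "tz": 0.6, "twist": 0, "gripper": -1},
  {"tx": 0, "ty": 0, "tz": 0.8, "twist": 0, "gripper": -1},
  {"tx": 0, "ty": 0, "tz": 0.8, "twist": 0, "gripper": -1},
])

```text
time: 10.02
tool_pos: [0.5514, -0.0887, 0.1807]
orientation: [-3.142, 0.0, 0.03]
contact_force: [0.2, -0.0, -1.3]
finger_gap: 0.171
gripper_force: 61.3
```

Pins are in the slots without contact. Next I'll lower it to the seat.

Emit:
move_arm([
  {"tx": 0, "ty": 0, "tz": 0.3, "twist": 0, "gripper": -1},
  {"tx": 0, "ty": 0, "tz": 0.6, "twist": 0, "gripper": -1},
  {"tx": 0, "ty": 0, "tz": 0.8, "twist": 0, "gripper": -1},
  {"tx": 0, "ty": 0, "tz": 0.8, "twist": 0, "gripper": -1},
])

```text
time: 10.52
tool_pos: [0.5515, -0.0888, 0.1731]
orientation: [3.141, 0.0, 0.03]
contact_force: [-1.1, -1.3, 1.1]
finger_gap: 0.175
gripper_force: 61.4
```

Emit:
move_arm([
  {"tx": 0, "ty": 0, "tz": 0.1, "twist": 0, "gripper": -1},
  {"tx": 0, "ty": 0, "tz": 0.1, "twist": 0, "gripper": -1},
])

```text
time: 10.78
tool_pos: [0.5515, -0.089, 0.1729]
orientation: [3.141, -0.0, 0.03]
contact_force: [-3.8, -0.5, 6.8]
finger_gap: 0.172
gripper_force: 62.4
```

Emit:
move_arm([
  {"tx": 0, "ty": 0, "tz": -0.05, "twist": 0.0, "gripper": -1},
  {"tx": 0, "ty": 0, "tz": -0.05, "twist": 0.08, "gripper": -1},
  {"tx": 0, "ty": 0, "tz": -0.05, "twist": 0.16, "gripper": -1},
  {"tx": 0, "ty": 0, "tz": -0.05, "twist": 0.24, "gripper": -1},
  {"tx": 0, "ty": 0, "tz": -0.05, "twist": 0.32, "gripper": -1},
  {"tx": 0, "ty": 0, "tz": -0.05, "twist": 0.4, "gripper": -1},
  {"tx": 0, "ty": 0, "tz": -0.05, "twist": 0.4, "gripper": -1},
], squeeze=100)

```text
time: 11.65
tool_pos: [0.5518, -0.088, 0.1731]
orientation: [-3.141, -0.0, -0.37]
contact_force: [-2.1, 0.5, 5.7]
finger_gap: 0.163
gripper_force: 98.8
```

```bash
python3 - <<'E'
from cell import *
s=sense();print(s["wrist_torque"],s["orientation"],s["joint_positions"])
E
```

```text
[0.44376693 0.4368633  0.01138951] [-3.14089634e+00 -3.06789085e-04 -3.70273635e-01] [ 0.15273309  0.41099574 -0.06750578  1.89234977  0.03544853  0.83890695
 -1.87391781]
```

Emit:
move_arm([
  {"tx": 0, "ty": 0, "tz": 0, "twist": 0.07, "gripper": -1},
  {"tx": 0, "ty": 0, "tz": 0, "twist": 0.14, "gripper": -1},
  {"tx": 0, "ty": 0, "tz": 0, "twist": 0.2, "gripper": -1},
  {"tx": 0, "ty": 0, "tz": 0, "twist": 0.2, "gripper": -1},
  {"tx": 0, "ty": 0, "tz": 0, "twist": 0.2, "gripper": -1},
])

```text
time: 12.28
tool_pos: [0.5518, -0.0881, 0.1731]
orientation: [-3.141, -0.0, -0.57]
contact_force: [-2.0, 0.8, 5.1]
finger_gap: 0.163
gripper_force: 98.8
```

```bash
python3 - <<'E'
from h import *
t=[]
o=np.zeros((600,800,3),np.uint8)
for i in range(2):
  for n in("top","scene","wrist"):
    t.append(sense()["wrist_torque"]);cam=camera_params(n);im=capture(n)[:,:,::-1]; cv2.imwrite(f"pics/{n}5.png",im)
    if i==0:
      if n=="wrist": o[300:600,:400]=cv2.resize(im,(400,300))
      else:
        u,v=map(int,proj(cam,[.551,-.0884,.13])); x=0 if n=="top" else 400
        o[:300,x:x+400]=cv2.resize(im[v-45:v+45,u-60:u+60],(400,300),interpolation=2)
      if n=="scene":
        u,v=map(int,proj(cam,[.5565,-.2325,.09])); o[300:600,400:800]=cv2.resize(im[v-45:v+45,u-60:u+60],(400,300),interpolation=2)
print(np.mean(t,0),np.std(t,0)); s=sense();print(s["tool_pos"],s["orientation"],s["time"])
cv2.imwrite("pics/v5.png",o)
E
```

```text
[0.40274386 0.44104773 0.13106264] [0.03503817 0.03255411 0.01972508]
[ 0.55180791 -0.08811115  0.17310469] [-3.14083255e+00 -2.22457971e-04 -5.69488762e-01] 12.575
```

View pics/v5.png

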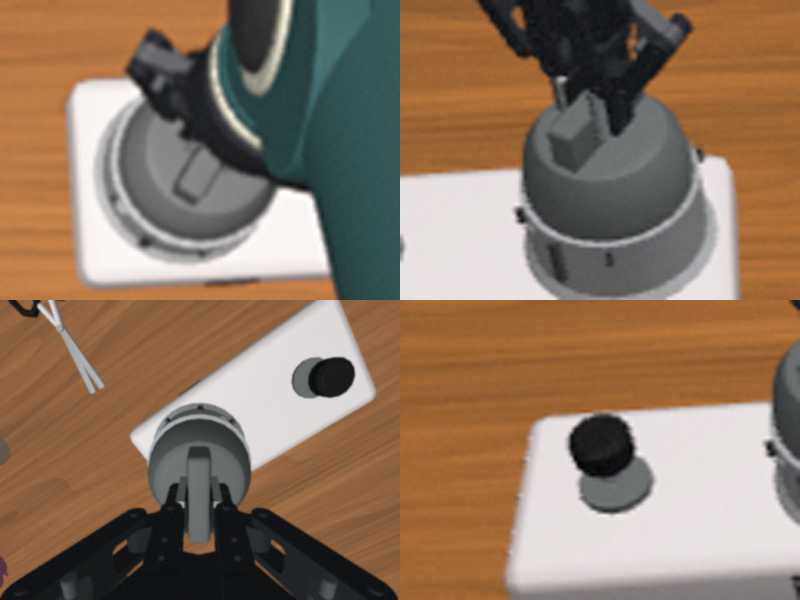

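The wrist crop shows the bar (200,460) pointing straight at the middle rib (201,407), with the short ribs placed symmetrically at (172,415) and (230,412). The lid is seated on the rim and the knob is out. The spring moment is about 0.16 N m, which is the pulse value.

```bash
python3 -c "from cell import *;print(hand_in())"
```

```text
the job is handed in; nothing more can be done
None
```

I pulled the stop knob fully out and left it out, then seated the lid, turned it about 0.60 rad clockwise to the pulse mark, and handed the job in at 12.6 s still holding it there; the jar, spool and scissors were not touched.

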